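# Unlock the guard arm and slide the gluing weight into its tray

## Robot

A 7-joint arm with a two-finger parallel gripper is mounted at the origin on a cart in front of the work surface, level with it; the furniture and walls round the work are solid. World frame = base frame: x ahead of the robot, y to its left, z up, the work surface at z = 0. Lengths are in m, angles in rad, forces in N, time in s.
With the tool pointing down it reaches from about 0.4 to 0.75 m from the base axis. Payload 19.5 kg.
Tool frame: the origin (TCP) lies midway between the tips of the shut fingers; the grasp point (between the pads) lies 19 mm behind it; y points along the fingers, x is the direction in which the jaws open and shut, and the axes are right-handed (so a half turn about y gives the same grasp; the last joint's range is limited). The gripper opens to 85 mm and grips with 20 to 120 N. Pads are 22 mm wide; open, the fingers measure 114 mm over their backs; the gripper's body (76 mm by 85 mm) begins 54 mm behind the grasp point. The pads swing forward as they close: fully open they stand 13 mm farther back than shut.
Start: joints at [1.275, 0.707, -0.028, 1.485, 0.022, 0.951, -0.075], TCP at [0.144, -0.557, 0.231] pointing down, gripper open.
Joint ranges: [-2.71, 2.71], [-0.32, 2.16], [-1.57, 1.52], [0, 2.45], [-1.46, 4.6], [0, 2.02], [-2.83, 2.83]. Speed limits (rad/s): [1.89, 1.89, 2.57, 2.57, 3.01, 3.01, 3.01].

## Interface

Orientations are given as a unit quaternion [x, y, z, w].
In Python, from workcell import arm, vision gives the robot as it stands. The module is installed in compiled form; this text tells all that it offers.
- The arm moves only by the shell command python3 -m jog 'ROWS' [FORCE]. ROWS is JSON, a list of rows, each a list of 5 numbers: the shift along the world's x, y, z in cm, then the turn about the world's z in degrees, then the finger opening in cm, from 0 to 8.54. A call has 1 to 12 rows; each row is the pose to reach, as a shift and turn from the pose commanded when the call began; what a row does not reach only later rows make up. A row lasts 1/12 s, in which the tool goes at most 41.7 mm and 7.16 degrees, less where a joint would pass 70% of its speed; a pose out of reach is approached as far as the arm can. A call with a gripper value outside its range is refused whole. The fingers move at their own pace and stop on an object; FORCE is the grip in N (left out, the last holds). Time passes only in rows, so rows that repeat a pose let the fingers close. It gives the time, the measured TCP pose, the force and the opening at its end, in the units of the state.
- arm.get_obs(): the state, without advancing time (a new reading comes with each control period).
- vision.snapshot(name): name is "side" or "top"; returns the picture (420x560x3 uint8, red, green, blue); there is no depth.
- vision.camera_model(name): a dict with "fx", "fy", "cx", "cy" (pixels), "R" (3x3) and "t" (3): a world point X has camera coordinates R X + t. Camera axes: x right, y down, z forward; pixel columns grow to the right and rows downward; lengths in m; the calibration is good to about 2 mm. A picture is of the moment at which its call begins. camera_model takes no time and is no camera call.
- arm.hand_in(): hands the job in, once; it reports no verdict.
The state is a dict: "time": time; "joint_pos": joint angles; "joint_velocities": joint speeds; "effort": joint torques, N m; "ee_pos": TCP position; "eef_rot": TCP orientation; "force": force on the tool from outside, world axes, zero at the start; "torque": the same for the moment, N m; "opening": finger opening in m.
Only numpy, scipy, OpenCV 4.12 (cv2) and the standard library are available. Lean on these libraries where they do the work, as an engineer would, in place of code of your own. Each camera call takes 0.05 s, during which the arm holds its last target.

## Task

Put the heavy green gluing weight away: slide the red lock bar all the way back off the yellow guard arm, then swing the guard arm up by its black grip until it stands at least upright and stays there. Then push the weight along the steel deck, without lifting it, over the edge so that it tips into the blue tray and lies on the tray's bottom, not on end; leave the other things on the bench alone.

Things in the scene. Friction and masses are not known exactly. Their poses are not given: they have to be found in the camera images.
- station: Wooden weight station, fixed. Origin: on the bench under the middle of the baseboard; x away from the robot, y along the deck towards the tray, z up ('in station' below, mm). Baseboard x -80..80, y -195..185, 12 thick. Hinge post x 57..76, y -50..-10, to z 111. Lock bracket x -71..-43, y -160..-42, to z 107; guide staples on it at y -47 and -153, to z 123.
- deck_edge (a point): Middle of the edge of the steel slide deck over which the weight tips, at (0, 10, 70) in station, on the deck's top face. The deck runs from there back to y -195, x -38..38, open at both ends, flat. Side rails 10 high on it leave 60 clear between them (x -30..30).
- tray: Blue catch tray fixed right behind the deck's edge, open on the side towards the deck, 112 (x) x 160 (y), wall tops 44 above its underside (z 68 in station, 2 below the deck). Brown cork pad on its bottom, top 18 above its underside (z 42 in station, 28 below the deck). Inside 102 x 155. Origin: centre of its underside, at (0, 91, 24) in station, same axes.
- lock_bar (a joint): Slide of the red lock bar (m): 0 = fully locked, 0.04 = fully back (stop). It slides towards -y of station (away from the tray), stays where it is left, resists with about 2 N. Its tongue lies over the tip of the guard arm, which cannot be lifted until the bar is back by about 0.02.
- lock_knob (a point): Middle of the red round knob standing upright on the lock bar, diameter 18 mm, knob from 9 mm below to 9 mm above this point; moves with the bar. The bar's top face is 13 mm below this point. Same axes as station.
- guard_arm (a joint): Hinge of the yellow guard arm (rad): 0 = lying across the deck (closed), 1.57 = the arm upright, 1.85 = stop, leaning back away from the robot's side. The near end rises and goes over to +x of station; turns about +y of station. Friction hinge, stays at any angle; 2 to 3 N at the grip.
- guard_hinge (a point): Point on the guard arm's hinge axis, at (66, -30, 100) in station. The arm is a 12 x 12 mm bar, 138 mm long.
- guard_grip (a point): Centre of the black round grip at the arm's free end: a bar of diameter 16 mm, 62 mm long, lying along y of station, sticking out from the arm's end towards the tray. With the arm closed it is at (-72, 14, 125) in station; 140 mm from the hinge axis. Turns with the arm; free below and on both sides.
- weight: Green iron gluing weight with steel top plate, 54 (x) x 90 (y) x 42 high, 1.3 to 2 kg, standing on the deck between the rails behind the guard arm. Origin: centre of its underside; long side along its y. Slides with about 4 to 8 N. Pushed high up it can flip onto its end as it tips: push low on its rear face.
- weight_mid (a point): Centre of the gluing weight, 21 mm above its underside.
- sanding_block: Brown sanding block 67x112x30, bystander; origin at centre of underside.
- bridge_blank: Black wooden bar 30x160x10, bystander; origin at centre of underside.
- glue_cup: White cup with a brush 64x84x73, bystander; origin at centre of underside.
- yellow_bottle: Yellow bottle with black cap, diameter 54, 124 high, bystander; origin at centre of underside.
Mind the look-alikes: they are no part of the job. Leave any pink look-alike of the weight alone.

How it is judged:
By the outcome, as a careful person would: the job done as asked, in the order asked, and still so for the second after the job is handed in, with the robot touching nothing.
It also fails if it takes over 62 s, if anything falls off the work surface, if the arm or the gripper's body presses on something with over 40 N, if the wrist force passes 120 N, or if a joint passes its speed limit or range.

## Working session

There is one attempt and no reset: what is moved stays moved. The work goes in short steps, Python scripts to look and compute and a shell command to move; the robot and the scene stay as the last step left them, time stands still between calls to the robot, and variables do not carry over. Pictures are saved under pics/ and viewed, and the job is handed in when it is done.

```bash
mkdir -p pics; python3 - <<'E'
from workcell import arm, vision
import cv2, json
for n in("side","top"):
    im=vision.snapshot(n); cv2.imwrite(f"pics/{n}0.png",im[:,:,::-1])
    m=vision.camera_model(n); print(n,m)
print(arm.get_obs())
E
```

```text
side {'fx': 434.8387580915061, 'fy': 434.8387580915061, 'cx': 274.46086889626554, 'cy': 208.5468771197129, 'R': array([[-0.97311572, -0.22987486, -0.01425961],
       [-0.07803782,  0.38733736, -0.91862934],
       [ 0.21669307, -0.89281987, -0.39486301]]), 't': array([0.55859724, 0.16192703, 1.11108685])}
top {'fx': 502.5973162488504, 'fy': 502.5973162488504, 'cx': 276.5442315121401, 'cy': 209.2164263959847, 'R': array([[-0.02387841, -0.99945117, -0.02296039],
       [-0.98114835,  0.0278345 , -0.19124111],
       [ 0.19177525,  0.01796101, -0.98127451]]), 't': array([-0.05253239,  0.57302849,  1.44276996])}
{'time': 0.1, 'joint_pos': array([ 1.27530039,  0.70703542, -0.02761916,  1.48493735,  0.0219978 ,
        0.95090687, -0.07547082]), 'joint_velocities': array([-0.00085307, -0.00022288,  0.00151526, -0.0013077 , -0.00059438,
       -0.00019176,  0.00129678]), 'effort': array([ 2.33577557e-03, -8.84299421e+01,  1.23698093e+00, -2.36459720e+01,
        1.71201071e-02,  4.95324071e-03, -4.96876123e-05]), 'ee_pos': array([ 0.1443145 , -0.55635435,  0.23088077]), 'eef_rot': array([-0.55905905,  0.43297374, -0.43241177,  0.55947009]), 'force': array([-0.17808374, -0.19566925, -0.43439968]), 'torque': array([-0.07714377,  0.04022784,  0.01173356]), 'opening': 0.08552897396554851}
```

View pics/side0.png

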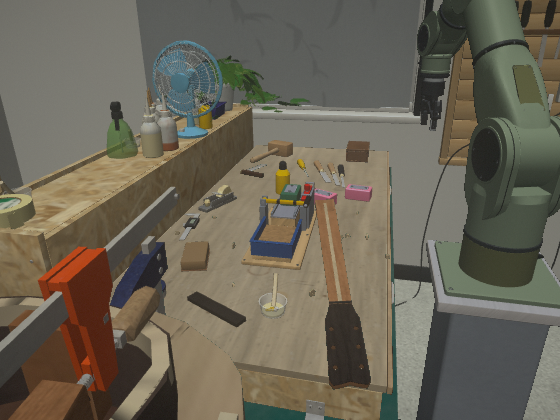

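View pics/top0.png

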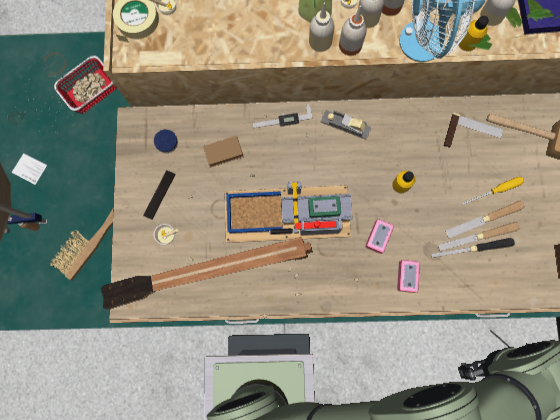

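```bash
python3 - <<'E'
import cv2
a=cv2.imread("pics/top0.png")[175:255,215:365]; cv2.imwrite("pics/topc.png",cv2.resize(a,None,fx=5.3,fy=5.3,interpolation=cv2.INTER_CUBIC))
a=cv2.imread("pics/side0.png")[155:275,230:390]; cv2.imwrite("pics/sidec.png",cv2.resize(a,None,fx=5,fy=5,interpolation=cv2.INTER_CUBIC))
E
```

```text
(no output)
```

View pics/topc.png

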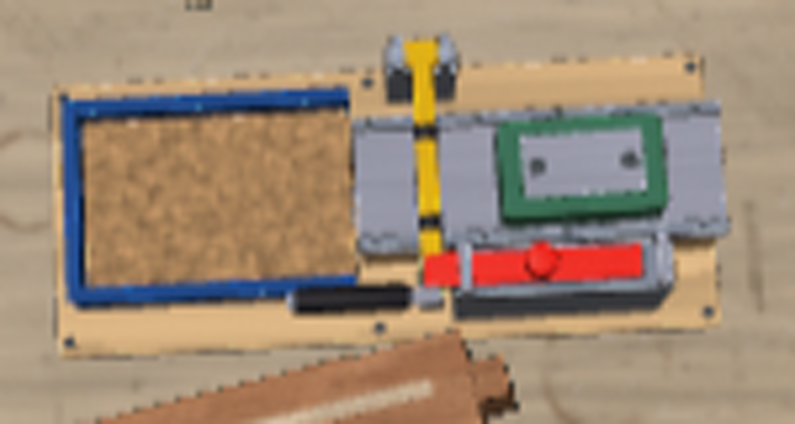

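View pics/sidec.png

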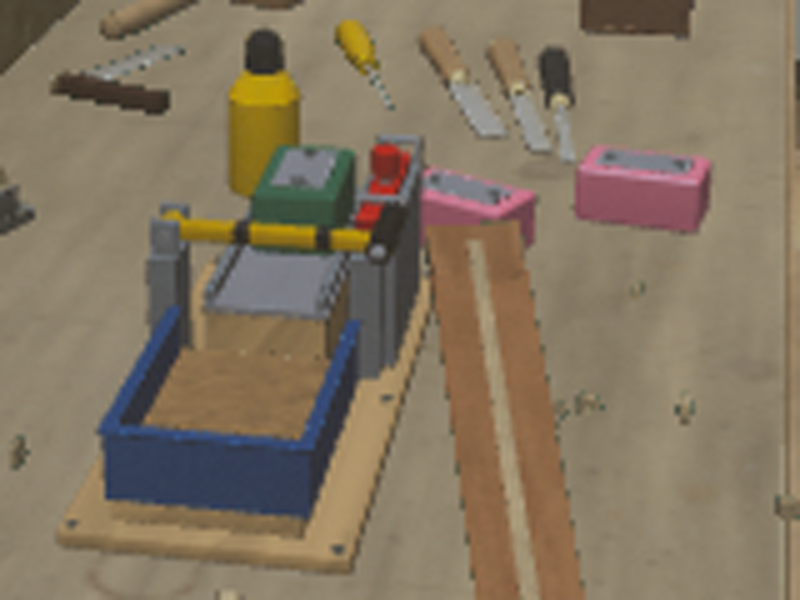

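```bash
cat > h.py <<'E'
import numpy as np, cv2
from workcell import arm, vision
from scipy.optimize import least_squares
from scipy.spatial.transform import Rotation as Ro
def proj(n,X):
    m=vision.camera_model(n); c=np.atleast_2d(X)@m["R"].T+m["t"]
    return np.c_[m["fx"]*c[:,0]/c[:,2]+m["cx"],m["fy"]*c[:,1]/c[:,2]+m["cy"]]
def back(n,uv,z):
    m=vision.camera_model(n); d=m["R"].T@np.array([(uv[0]-m["cx"])/m["fx"],(uv[1]-m["cy"])/m["fy"],1]); c=-m["R"].T@m["t"]
    return c+d*(z-c[2])/d[2]
def st2w(p,P):
    P=np.atleast_2d(P)/1000.; c,s=np.cos(p[2]),np.sin(p[2])
    return np.c_[p[0]+c*P[:,0]-s*P[:,1],p[1]+s*P[:,0]+c*P[:,1],P[:,2]]
E
python3 - <<'E'
from h import *
o=lambda l,f,x,y:(np.array(l)+.5)/f-.5+np.array([x,y])
T=o([[52,90],[703,58],[62,355],[718,328],[355,120]],5.3,215,175)
TP=[[80,185,12],[80,-195,12],[-80,185,12],[-80,-195,12],[38,10,70]]
S=o([[57,537],[352,570],[208,307],[325,312]],5,230,155)
SP=[[80,185,12],[-80,185,12],[38,10,70],[-38,10,70]]
r=lambda p:np.r_[(proj("top",st2w(p,TP))-T).ravel(),(proj("side",st2w(p,SP))-S).ravel()]
for f in (r,lambda p:r(p)[:10],lambda p:r(p)[10:]):
    q=least_squares(f,[.45,0,0],loss='soft_l1'); print(q.x,np.degrees(q.x[2]),np.round(f(q.x),1))
p=least_squares(r,[.45,0,0],loss='soft_l1').x; np.save("p.npy",p)
N=dict(knob=None,grip=[-72,14,125],edge=[0,10,70],hinge=[66,-30,100])
for k,v in N.items():
    if v: print(k,st2w(p,v),proj("top",st2w(p,v)),proj("side",st2w(p,v)))
# knob: locate; z?  
print("pts px top: knob",o([543,260],5.3,215,175),"grip",o([350,297],5.3,215,175))
print("knob side",o([385,160],5,230,155))
a=proj("top",0*np.zeros((1,3)))
# triangulate knob centre
kt=o([543,260],5.3,215,175);ks=o([386,160],5,230,155)
q=least_squares(lambda X:np.r_[(proj("top",X)-kt).ravel(),(proj("side",X)-ks).ravel()],[.4,0,.12]);print("knob",q.x,q.fun)
d=q.x[:2]-p[:2];c,s=np.cos(p[2]),np.sin(p[2]);print("in station",c*d[0]+s*d[1],-s*d[0]+c*d[1],q.x[2])
# weight top corners
W=o([[497,125],[663,113],[507,222],[667,206]],5.3,215,175)
w=np.array([back("top",u,.112) for u in W]);print(w)
print("w in st",[(c*(x-p[0])+s*(y-p[1]),-s*(x-p[0])+c*(y-p[1])) for x,y,_ in w], w.mean(0))
ob=arm.get_obs();R=Ro.from_quat(ob["eef_rot"]).as_matrix();print(R,ob["ee_pos"])
E
```

```text
[ 0.5660482  -0.09194996  0.01483273] 0.8498527284893265 [-0.3 -1.  -0.3 -0.3 -1.2  0.3  0.4  0.2 -0.7  0.1  0.1 -2.1  0.3 -2.8
 -0.6 -1.   1.4 -0.1]
[ 0.56566176 -0.09327938  0.01727433] 0.98974604944814 [ 0.1 -0.8  0.1 -0.3 -0.7  0.6  0.9  0.1 -0.3  0.2]
[ 0.56470465 -0.08253922  0.01671709] 0.9578187166952038 [-0.4 -0.3  0.3 -0.9 -0.9  0.3  1.2  1.3]
grip [[ 0.49384847 -0.07901942  0.125     ]] [[280.73360096 231.40029997]] [[307.58630271 200.8108653 ]]
edge [[ 0.56589988 -0.08195106  0.07      ]] [[281.38097315 209.93880248]] [[283.21429874 215.92947642]]
hinge [[ 0.63248591 -0.12096774  0.1       ]] [[294.04531331 185.17262229]] [[264.38687966 199.91090697]]
pts px top: knob [317.04716981 223.6509434 ] grip [280.63207547 230.63207547]
knob side [306.6 186.6]
knob [ 0.51271765 -0.18150378  0.12935166] [-0.01502908 -0.11899056  0.12864489  0.02371577]
in station -0.05465296939452827 -0.08875295638052326 0.12935166481139165
[[ 0.58995059 -0.16065533  0.112     ]
 [ 0.59400151 -0.25062804  0.112     ]
 [ 0.53644447 -0.16410477  0.112     ]
 [ 0.54277293 -0.25032204  0.112     ]]
w in st [(np.float64(0.022880706684627293), np.float64(-0.06905232941957301)), (np.float64(0.02559669255930719), np.float64(-0.1590752259435263)), (np.float64(-0.030670691116795483), np.float64(-0.07170778454592312)), (np.float64(-0.025621720239718454), np.float64(-0.1580094279750476))] [ 0.56579238 -0.20642754  0.112     ]
[[ 2.51107599e-01 -2.72876682e-04  9.67959141e-01]
 [-9.67958679e-01  9.46081825e-04  2.51107746e-01]
 [-9.84289999e-04 -9.99999515e-01 -2.65650165e-05]] [ 0.1443145  -0.55635435  0.23088077]
```

The candidates for the weight (top view):
- green block at (324,206): green with a steel top, between the rails, so this is the one
- pink blocks at (379,236) and (409,276): look-alikes, leave alone

For the red knob there is only (317,224). For the black grip there is (281,231), on the arm's end; the black bar at (159,195) is the bridge blank. The crops confirm these choices. I'll move over the lock bar first.

```bash
python3 -m jog '[[36.8,40.4,0,76.3,0],[36.8,40.4,0,76.3,0],[36.8,40.4,0,76.3,0],[36.8,40.4,0,76.3,0],[36.8,40.4,0,76.3,0],[36.8,40.4,0,76.3,0],[36.8,40.4,0,76.3,0],[36.8,40.4,0,76.3,0],[36.8,40.4,0,76.3,0],[36.8,40.4,0,76.3,0],[36.8,40.4,0,76.3,0],[36.8,40.4,0,76.3,0]]'; python3 -m jog '[[0,0,0,0,0]]'; python3 - <<'E'
from h import *
ob=arm.get_obs();R=Ro.from_quat(ob["eef_rot"]).as_matrix();print(R.round(3),ob["ee_pos"],ob["joint_pos"])
E
```

```text
time: 1.1
ee_pos: [0.482, -0.1853, 0.2311]
eef_rot: [-0.707, -0.007, 0.007, 0.707]
force: [1.4, -1.4, -1.0]
opening: -0.0
time: 1.18
ee_pos: [0.4855, -0.1797, 0.2311]
eef_rot: [-0.706, -0.009, 0.008, 0.708]
force: [1.8, 1.3, -0.6]
opening: 0.0
[[ 1.     0.002 -0.024]
 [ 0.024  0.004  1.   ]
 [ 0.002 -1.     0.004]] [ 0.48549654 -0.17971494  0.2311272 ] [ 0.49525361  0.63627436 -0.3611789   1.68742358  0.27363396  0.86661856
  0.04476608]
```

```bash
python3 -m jog '[[2.6,2.8,-3,0,0],[2.6,2.8,-3,0,0],[2.6,2.8,-6,0,0],[2.6,2.8,-7,0,0],[2.6,2.8,-7,0,0],[2.6,2.8,-7,0,0]]'; python3 - <<'E'
from h import *
for n in("side","top"):
    im=vision.snapshot(n)[:,:,::-1]; a=im[155:275,230:390] if n=="side" else im[175:255,215:365]
    cv2.imwrite(f"pics/{n}1.png",cv2.resize(a,None,fx=5,fy=5,interpolation=cv2.INTER_CUBIC))
ob=arm.get_obs();R=Ro.from_quat(ob["eef_rot"]).as_matrix();print(R.round(3),ob["ee_pos"],ob["force"])
E
```

```text
time: 1.68
ee_pos: [0.5069, -0.159, 0.1613]
eef_rot: [-0.707, -0.005, 0.005, 0.707]
force: [0.6, -0.3, -0.4]
opening: -0.0001
[[ 1.     0.001 -0.014]
 [ 0.014 -0.     1.   ]
 [ 0.001 -1.    -0.   ]] [ 0.50736061 -0.15917753  0.16219446] [ 0.40059546 -0.28459078 -0.24438274]
```

View pics/side1.png

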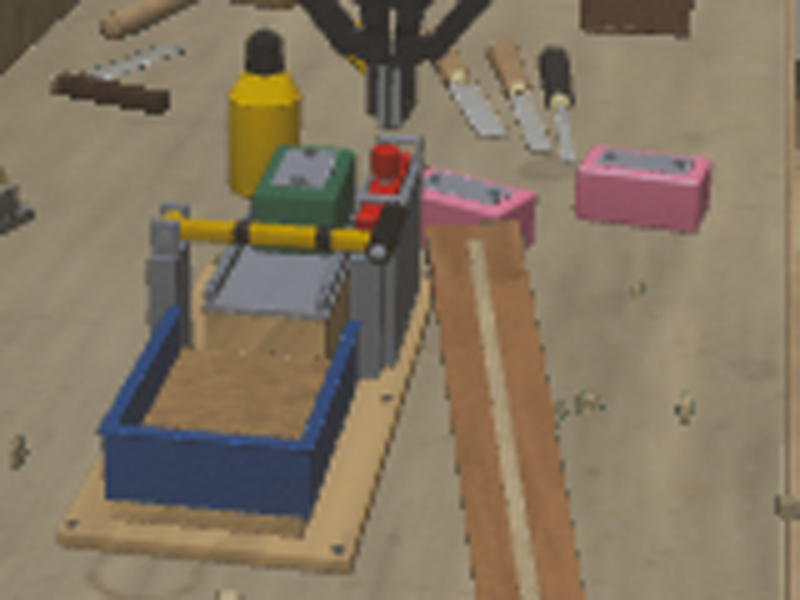

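View pics/top1.png

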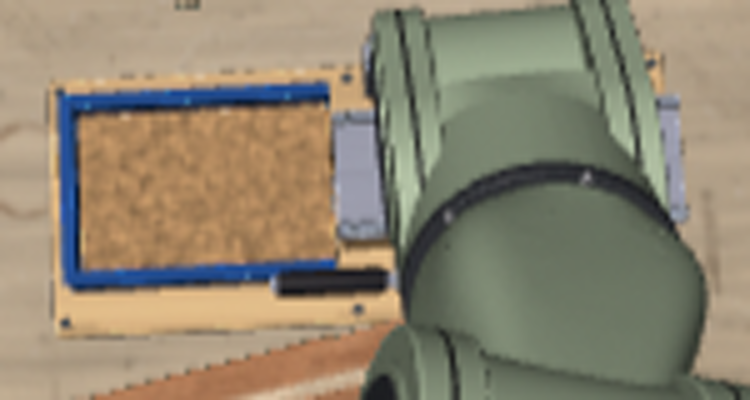

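```bash
python3 - <<'E'
from h import *
e=arm.get_obs()["ee_pos"]; print((proj("side",e)-[230,155]+.5)*5-.5)
for k in ([.5127,-.1815,.1385],[.5127,-.1725,.129]): print((proj("side",k)-[230,155]+.5)*5-.5)
E
```

```text
[[390.25115177 121.92361946]]
[[386.89850974 146.08191929]]
[[384.25222063 165.71861097]]
```

The side view shows the shut fingertips at crop (388,125), just above and in front of the knob at (386,160). The predicted tip position agrees. Next I'll lower them.

```bash
python3 -m jog '[[0.5,1.0,0,0,0],[0.5,1.0,0,0,0],[0.5,1.0,-2,0,0],[0.5,1.0,-3.5,0,0],[0.5,1.0,-3.5,0,0],[0.5,1.0,-3.5,0,0]]'; python3 - <<'E'
from h import *
im=vision.snapshot("side")[:,:,::-1]; a=im[165:225,260:340]
cv2.imwrite("pics/s2.png",cv2.resize(a,None,fx=9,fy=9,interpolation=cv2.INTER_CUBIC))
E
```

```text
time: 2.28
ee_pos: [0.5121, -0.1486, 0.1265]
eef_rot: [-0.707, -0.005, 0.006, 0.707]
force: [0.0, 0.1, 0.1]
opening: -0.0001
```

View pics/s2.png

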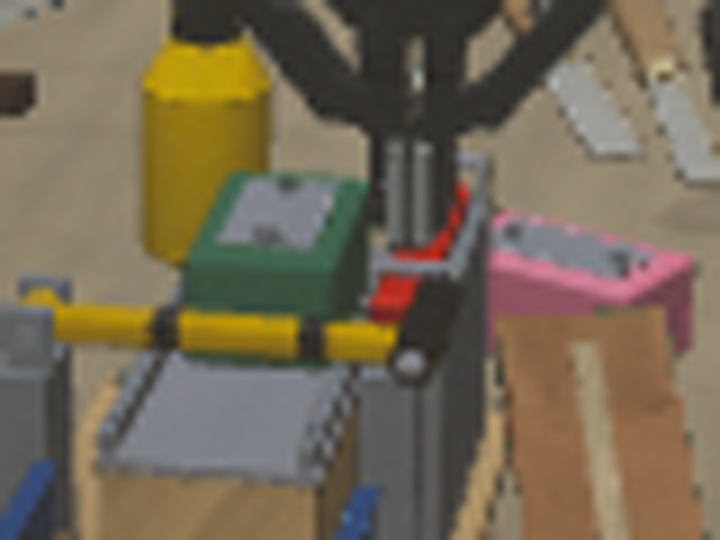

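The fingers stand in front of the knob (crop (412,240)) and clear of the staple. Now I'll push.

```bash
python3 -m jog '[[0,-0.6,0,0,0],[0,-1.2,0,0,0],[0,-1.8,0,0,0],[0,-2.4,0,0,0],[0,-3,0,0,0],[0,-3.6,0,0,0],[0,-4.2,0,0,0],[0.05,-4.7,0,0,0],[0.05,-4.7,0,0,0],[0.05,-4.7,0,0,0]]'; python3 -m jog '[[0,-0.2,0,0,0],[0,-0.4,0,0,0],[0,-0.4,0,0,0],[0,-0.4,0,0,0]]'
```

```text
time: 3.17
ee_pos: [0.5123, -0.1927, 0.1262]
eef_rot: [-0.705, -0.005, 0.007, 0.709]
force: [-4.4, 23.2, 9.3]
opening: -0.0002
time: 3.5
ee_pos: [0.5123, -0.1933, 0.1262]
eef_rot: [-0.704, -0.006, 0.008, 0.71]
force: [-7.9, 45.0, 14.4]
opening: 0.0004
```

```bash
python3 -m jog '[[0,-0.15,0,0,0],[0,-0.3,0,0,0],[0,-0.3,0,0,0],[0,-0.3,0,0,0]]'; python3 - <<'E'
from h import *
im=vision.snapshot("side")[:,:,::-1]; a=im[165:225,260:340]
cv2.imwrite("pics/s3.png",cv2.resize(a,None,fx=9,fy=9,interpolation=cv2.INTER_CUBIC))
E
```

```text
time: 3.83
ee_pos: [0.5124, -0.1937, 0.1262]
eef_rot: [-0.703, -0.007, 0.009, 0.712]
force: [-9.9, 61.1, 19.7]
opening: 0.0001
```

View pics/s3.png

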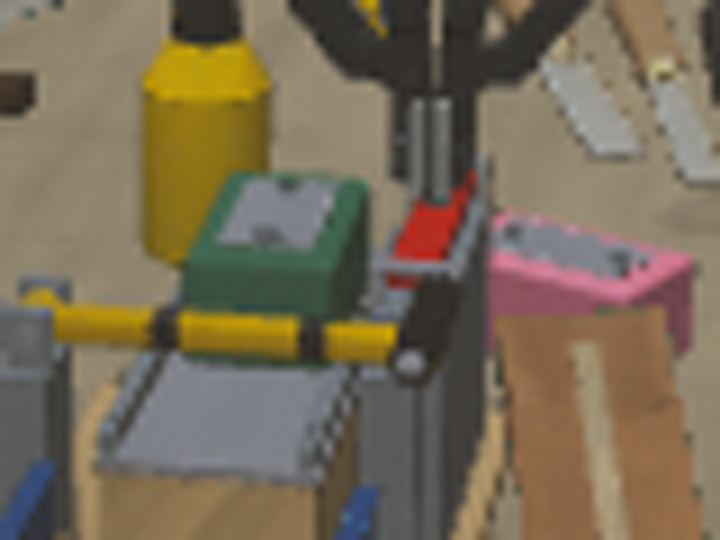

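Force climbs as if at a stop, but about 8 mm earlier than I reckoned. I'll back off and look.

```bash
python3 -m jog '[[0,1.5,0,0,0],[0,2.5,0,0,0],[0,2.5,3,0,0],[0,2.5,6,0,0],[0,2.5,6,0,0]]'; python3 - <<'E'
from h import *
im=vision.snapshot("side")[:,:,::-1]; a=im[165:225,260:340]
cv2.imwrite("pics/s4.png",cv2.resize(a,None,fx=9,fy=9,interpolation=cv2.INTER_CUBIC))
for y in (-.1815,-.2130,-.2215): 
  print([((proj("side",[.5127,y,z])-[260,165]+.5)*9-.5).round(0).tolist() for z in (.1385,.129,.120)])
E
```

```text
time: 4.3
ee_pos: [0.514, -0.1788, 0.1906]
eef_rot: [0.708, 0.007, -0.003, -0.706]
force: [0.6, -0.1, 1.0]
opening: 0.0002
[[[427.0, 173.0]], [[426.0, 200.0]], [[426.0, 224.0]]]
[[[442.0, 143.0]], [[441.0, 169.0]], [[441.0, 193.0]]]
[[[446.0, 135.0]], [[445.0, 160.0]], [[445.0, 185.0]]]
```

View pics/s4.png

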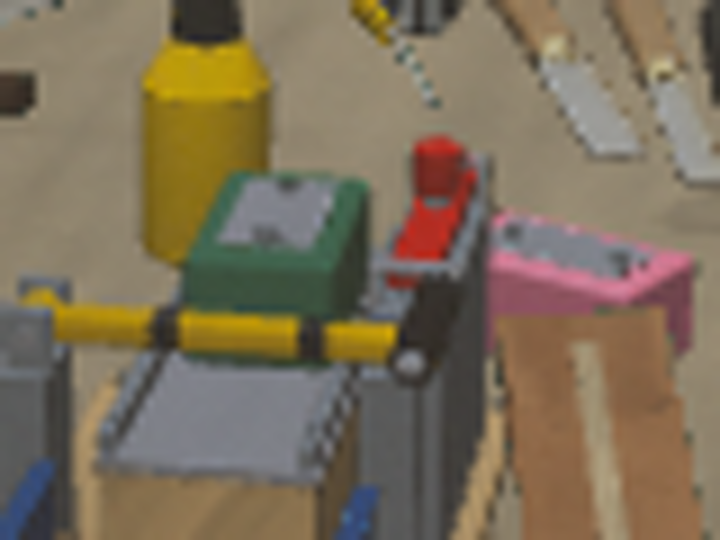

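```bash
python3 -m jog '[[-1.9,10,1,0,5],[-1.9,10,1,0,5],[-1.9,10,1,0,5],[-1.9,10,1,0,5],[-1.9,10,1,0,5],[-1.9,10,1,0,5]]' 20; python3 - <<'E'
from h import *
for n in("side","top"):
    im=vision.snapshot(n)[:,:,::-1]; a=im[165:225,260:340] if n=="side" else im[175:255,235:355]
    cv2.imwrite(f"pics/{n}5.png",cv2.resize(a,None,fx=9 if n=="side" else 6,fy=9 if n=="side" else 6,interpolation=cv2.INTER_CUBIC))
E
```

```text
time: 4.85
ee_pos: [0.4935, -0.079, 0.1958]
eef_rot: [0.707, 0.005, -0.005, -0.707]
force: [-0.2, 0.7, 0.1]
opening: 0.0499
```

View pics/side5.png

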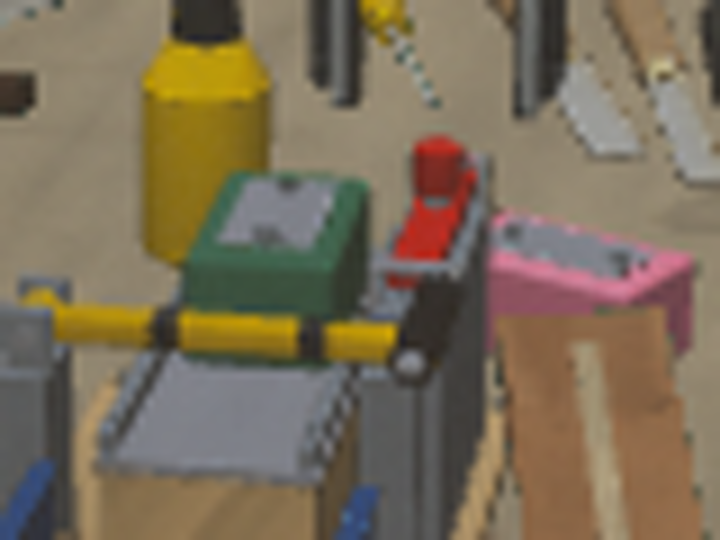

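View pics/top5.png

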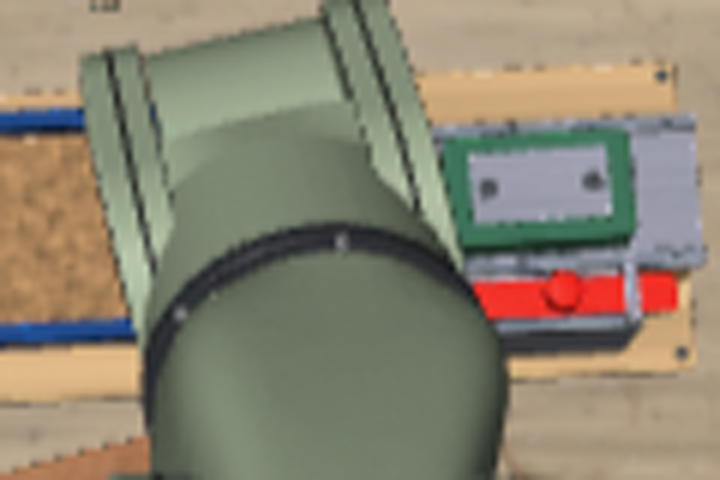

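```bash
python3 - <<'E'
from h import *
p=np.load("p.npy");p=(.5659,-.0926,.0165)
def st(w): d=np.array(w[:2])-p[:2];c,s=np.cos(p[2]),np.sin(p[2]);return ((c*d[0]+s*d[1])*1e3,(-s*d[0]+c*d[1])*1e3)
o=lambda u,f,x,y:((u[0]+.5)/f-.5+x,(u[1]+.5)/f-.5+y)
print("tongue end t0",st(back("top",o((423,268),5.3,215,175),.116)))
print("bar rear end now",st(back("top",o((679,291),6,235,175),.116)))
print("knob t0",st(back("top",o((543,260),5.3,215,175),.136)),"now",st(back("top",o((563,291),6,235,175),.136)))
print("rear end staple now",st(back("top",o((632,291),6,235,175),.123)))
print("side: tongue t0",st(back("side",o((370,230),5,230,155),.11)),"now",st(back("side",o((400,283),9,260,165),.11)))
E
```

```text
tongue end t0 (np.float64(-54.311049576122656), np.float64(-24.63605262345216))
bar rear end now (np.float64(-55.019238329857956), np.float64(-175.68131070833138))
knob t0 (np.float64(-56.061963528141526), np.float64(-87.60405977816227)) now (np.float64(-55.85847117672302), np.float64(-119.36527542505432))
rear end staple now (np.float64(-55.173202138402), np.float64(-152.81114299289052))
side: tongue t0 (np.float64(-54.965010271228394), np.float64(-21.083776510556458)) now (np.float64(-50.512849825691816), np.float64(-57.62967947491926))
```

The knob moved 32 mm, from y -88 to y -119 in station. It then held against 60 N, and the tongue's end went from y -23 to about -56, clear of the arm at y -36 to -24. So the bar must have started about 8 mm back, and it is now at its stop. Next I'll descend on the grip.

```bash
python3 -m jog '[[0.1,0,-3,0,5],[0.1,0,-6,0,5],[0.1,0,-9,0,5],[0.1,0,-9,0,5],[0.1,0,-9,0,5]]' 20; python3 - <<'E'
from h import *
im=vision.snapshot("side")[:,:,::-1]; a=im[165:225,260:340]
cv2.imwrite("pics/s6.png",cv2.resize(a,None,fx=9,fy=9,interpolation=cv2.INTER_CUBIC))
E
```

```text
time: 5.37
ee_pos: [0.4941, -0.0784, 0.106]
eef_rot: [-0.707, -0.004, 0.006, 0.707]
force: [0.3, 0.6, 0.1]
opening: 0.05
```

View pics/s6.png

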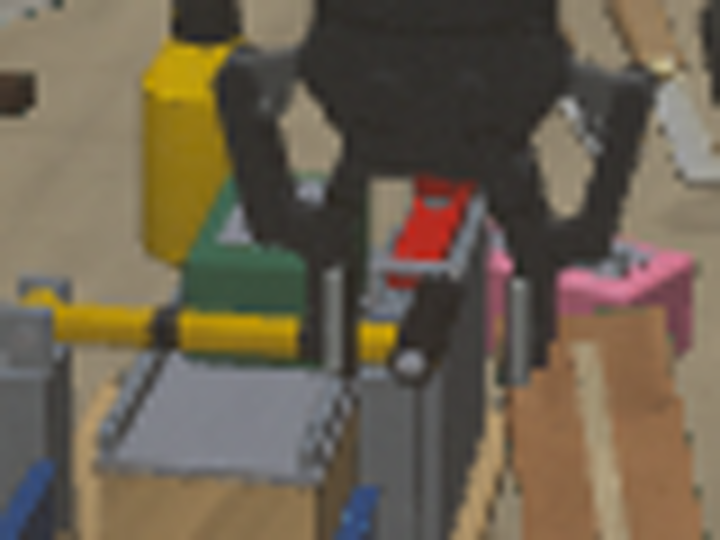

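The jaws straddle the black grip (end face at crop (410,362)) at the right height. Now I'll close them.

```bash
python3 -m jog '[[0,0,0,0,0.5],[0,0,0,0,0.5],[0,0,0,0,0.5],[0,0,0,0,0.5],[0,0,0,0,0.5],[0,0,0,0,0.5],[0,0,0,0,0.5]]' 25; python3 - <<'E'
import numpy as np
r=140.24
for th in np.arange(0,1.86,.15).tolist()+[1.75]:
    c,s=np.cos(th),np.sin(th); dx,dz=-138,25
    # about +y: x'=c x + s z ; z' = -s x + c z
    print(round(th,2),np.round([(c*dx+s*dz-dx)/10,(-s*dx+c*dz-dz)/10],2))
E
```

```text
time: 6.0
ee_pos: [0.4957, -0.0781, 0.1074]
eef_rot: [0.707, 0.006, -0.004, -0.707]
force: [3.2, -1.7, 8.6]
opening: 0.0153
0.0 [0. 0.]
0.15 [0.53 2.03]
0.3 [1.36 3.97]
0.45 [2.46 5.75]
0.6 [3.82 7.36]
0.75 [5.41 8.74]
0.9 [7.18 9.86]
1.05 [ 9.1  10.71]
1.2 [11.13 11.27]
1.35 [13.22 11.51]
1.5 [15.32 11.44]
1.65 [17.38 11.06]
1.8 [19.37 10.37]
1.75 [18.72 10.63]
```

```bash
python3 -m jog '[[0.1,0,0.7,0,0.5],[0.3,0,1.4,0,0.5],[0.53,0,2.03,0,0.5],[0.9,0,3,0,0.5],[1.36,0,3.97,0,0.5],[1.9,0,4.9,0,0.5],[2.46,0,5.75,0,0.5],[3.1,0.05,6.6,0,0.5],[3.82,0.05,7.36,0,0.5],[3.82,0.05,7.36,0,0.5]]' 25; python3 - <<'E'
from h import *
im=vision.snapshot("side")[:,:,::-1]; a=im[125:225,240:360]
cv2.imwrite("pics/s7.png",cv2.resize(a,None,fx=6,fy=6,interpolation=cv2.INTER_CUBIC))
E
```

```text
time: 6.83
ee_pos: [0.531, -0.0774, 0.1814]
eef_rot: [0.707, 0.003, -0.007, -0.707]
force: [-22.3, 2.3, 17.4]
opening: 0.0151
```

View pics/s7.png

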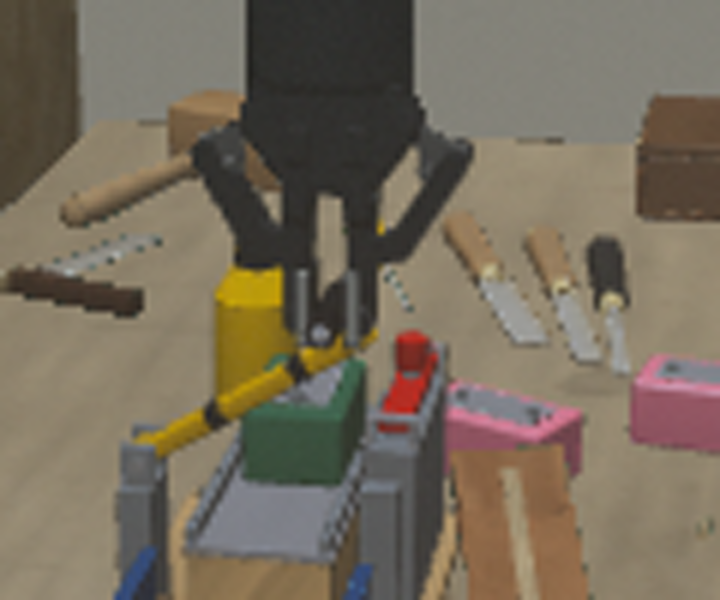

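The arm follows: it is up about 0.6 rad and the grip is in the jaws (crop (322,330)). The side force (-22 x, +17 z) points away from the hinge, so my arc is a few mm tight and I'll widen it.

```bash
python3 -m jog '[[0.6,0,0.9,0,0.5],[1.4,0,1.6,0,0.5],[2.3,0.05,2.2,0,0.5],[3.2,0.05,2.75,0,0.5],[4.2,0.05,3.25,0,0.5],[5.2,0.1,3.65,0,0.5],[6.2,0.1,3.95,0,0.5],[7.25,0.1,4.2,0,0.5],[8.3,0.1,4.35,0,0.5],[9.4,0.15,4.45,0,0.5],[9.4,0.15,4.45,0,0.5]]' 25; python3 - <<'E'
from h import *
im=vision.snapshot("side")[:,:,::-1]; a=im[125:225,220:340]
cv2.imwrite("pics/s8.png",cv2.resize(a,None,fx=6,fy=6,interpolation=cv2.INTER_CUBIC))
E
```

```text
time: 7.8
ee_pos: [0.6277, -0.0758, 0.225]
eef_rot: [-0.707, -0.005, 0.005, 0.707]
force: [-0.6, -0.3, 9.7]
opening: 0.0148
```

View pics/s8.png

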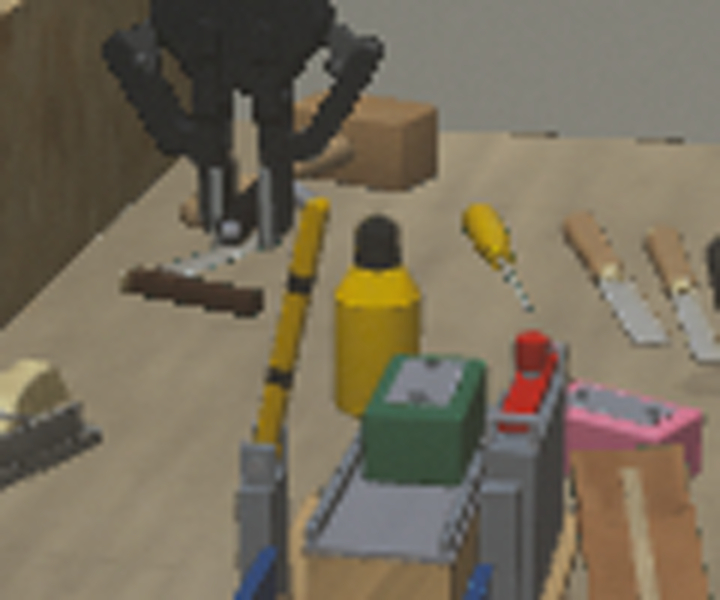

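```bash
python3 -m jog '[[1,0,0.1,0,0.5],[2.1,0,0.05,0,0.5],[3.1,0.05,-0.1,0,0.5],[4.2,0.05,-0.35,0,0.5],[5,0.1,-0.6,0,0.5],[5.5,0.1,-0.8,0,0.5],[5.5,0.1,-0.8,0,0.5]]' 25; python3 - <<'E'
from h import *
im=vision.snapshot("side")[:,:,::-1]; a=im[125:225,220:340]
cv2.imwrite("pics/s9.png",cv2.resize(a,None,fx=6,fy=6,interpolation=cv2.INTER_CUBIC))
E
```

```text
time: 8.43
ee_pos: [0.6822, -0.0748, 0.2163]
eef_rot: [-0.707, -0.005, 0.005, 0.707]
force: [0.8, 1.5, 0.5]
opening: 0.015
```

View pics/s9.png

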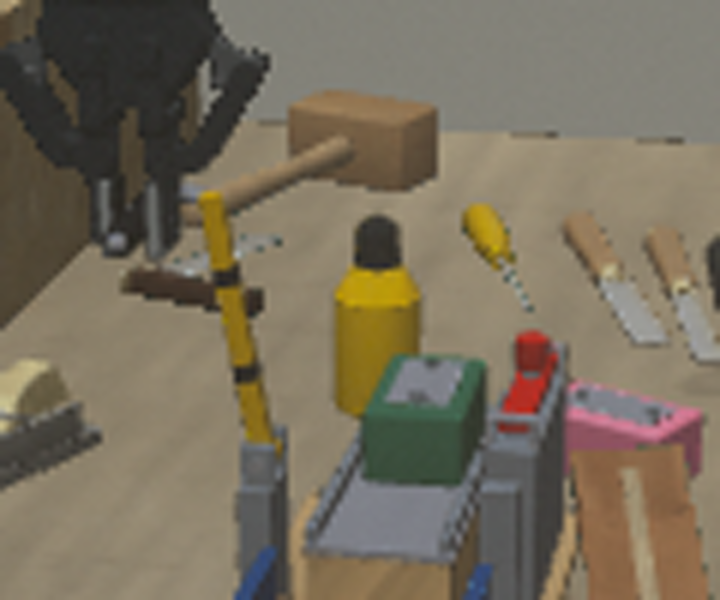

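The arm stands past upright, about 1.74 rad from the tool's position, and hardly any force remains. I'll release it and rise clear.

```bash
python3 -m jog '[[0,0,0,0,4],[0,0,0,0,4],[0,0,0,0,4],[0,0,0,0,4],[0,0,2,0,4],[0,0,5,0,4],[0,0,8.5,0,4],[0,0,8.5,0,4],[0,0,8.5,0,4]]' 25; python3 -m jog '[[-11.3,-20.3,0,0,0],[-11.3,-20.3,0,0,0],[-11.3,-20.3,0,0,0],[-11.3,-20.3,0,0,0],[-11.3,-20.3,0,0,0],[-11.3,-20.3,0,0,0],[-11.3,-20.3,0,0,0],[-11.3,-20.3,0,0,0],[-11.3,-20.3,0,0,0],[-11.3,-20.3,0,0,0]]'; python3 - <<'E'
from h import *
for n in("side","top"):
    im=vision.snapshot(n)[:,:,::-1]; a=im[125:225,220:340] if n=="side" else im[165:255,225:360]
    cv2.imwrite(f"pics/{n}10.png",cv2.resize(a,None,fx=5.5,fy=5.5,interpolation=cv2.INTER_CUBIC))
print(arm.get_obs()["ee_pos"])
E
```

```text
time: 9.23
ee_pos: [0.6822, -0.0749, 0.3031]
eef_rot: [0.707, 0.006, -0.004, -0.707]
force: [-0.2, 0.2, -0.9]
opening: 0.0402
time: 10.07
ee_pos: [0.5693, -0.2766, 0.301]
eef_rot: [-0.707, -0.006, 0.006, 0.707]
force: [-0.2, 0.1, -0.1]
opening: -0.0
[ 0.56923367 -0.27686041  0.30114746]
```

View pics/side10.png

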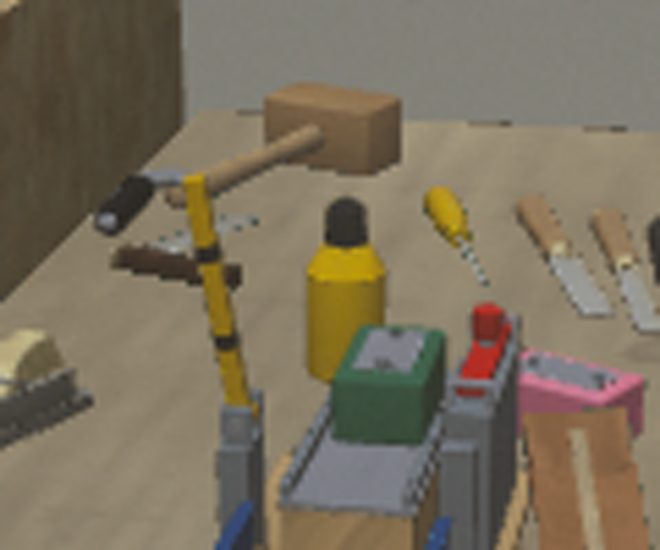

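View pics/top10.png

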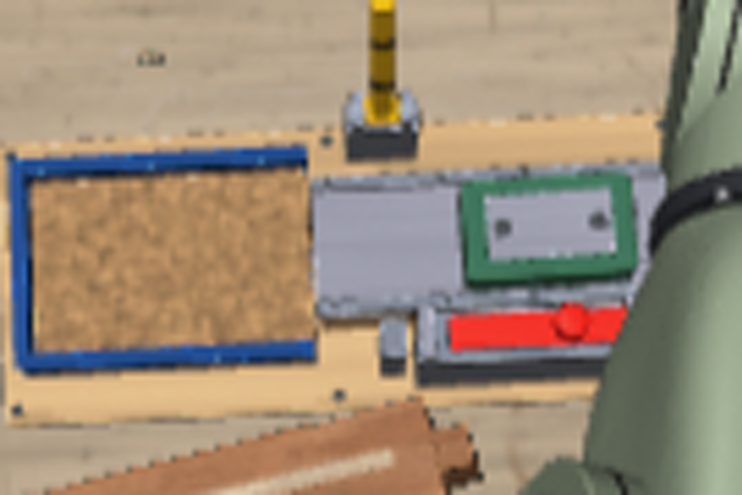

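The guard arm stays up by itself (grip at side crop (125,205), post at top crop (382,125)). The bar is back and the weight's rear edge is at top crop x 636, matching my earlier figure. I'll descend behind the weight between the rails.

```bash
python3 -m jog '[[0,-0.1,-4,0,0],[0,-0.1,-8,0,0],[0,-0.1,-12,0,0],[0,-0.1,-16,0,0],[0,-0.1,-19,0,0],[0,-0.1,-21,0,0],[0,-0.1,-22,0,0],[0,-0.1,-22.6,0,0],[0,-0.1,-22.6,0,0],[0,-0.1,-22.6,0,0]]'; python3 - <<'E'
from h import *
n="side"
im=vision.snapshot(n)[:,:,::-1]; a=im[125:225,220:340]
cv2.imwrite(f"pics/{n}11.png",cv2.resize(a,None,fx=6,fy=6,interpolation=cv2.INTER_CUBIC))
E
```

```text
time: 11.0
ee_pos: [0.5694, -0.2789, 0.0764]
eef_rot: [0.707, 0.006, -0.005, -0.707]
force: [0.3, 0.0, -0.4]
opening: 0.0003
```

View pics/side11.png

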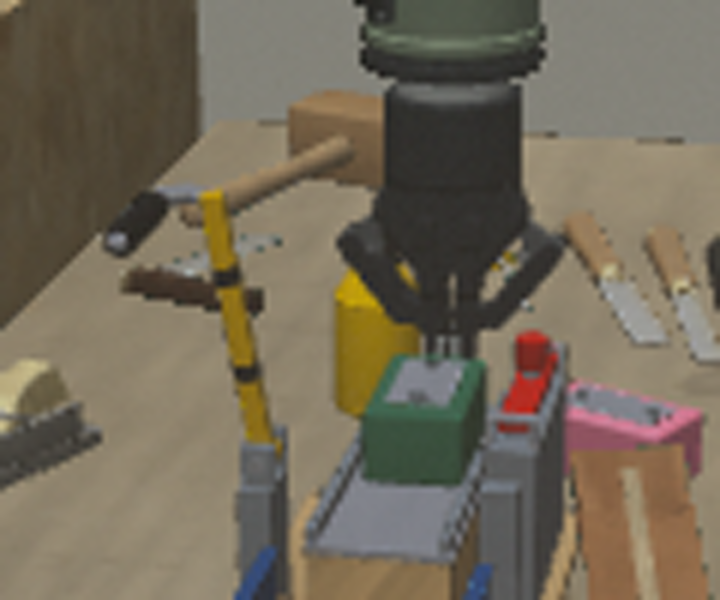

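The fingers are behind the weight between the rails. The shut linkage will pass close over the knob, so I'll shift 4 mm to +x and push in stages, watching the force.

```bash
python3 -m jog '[[0.4,0.4,0,0,0],[0.4,0.8,0,0,0],[0.4,1.4,0,0,0],[0.4,2,0,0,0],[0.35,2.6,0,0,0],[0.35,3.2,0,0,0],[0.35,3.8,0,0,0],[0.35,4.4,0,0,0],[0.35,5,0,0,0]]'; python3 -m jog '[[0,0.6,0,0,0],[0,1.2,0,0,0],[0,1.8,0,0,0],[0,2.4,0,0,0],[-0.05,3,0,0,0],[-0.05,3.6,0,0,0],[-0.05,4.2,0,0,0],[-0.05,4.8,0,0,0],[-0.1,5.4,0,0,0]]';python3 - <<'E'
from h import *
for n in("side","top"):
    im=vision.snapshot(n)[:,:,::-1]; a=im[125:225,220:340] if n=="side" else im[165:255,225:360]
    cv2.imwrite(f"pics/{n}12.png",cv2.resize(a,None,fx=5.5,fy=5.5,interpolation=cv2.INTER_CUBIC))
E
```

```text
time: 11.8
ee_pos: [0.5723, -0.2284, 0.0755]
eef_rot: [0.707, 0.005, -0.005, -0.707]
force: [-0.1, -5.4, 2.6]
opening: 0.0
time: 12.55
ee_pos: [0.5713, -0.1743, 0.0753]
eef_rot: [-0.707, -0.005, 0.005, 0.707]
force: [1.1, -4.7, 1.6]
opening: -0.0
```

View pics/side12.png

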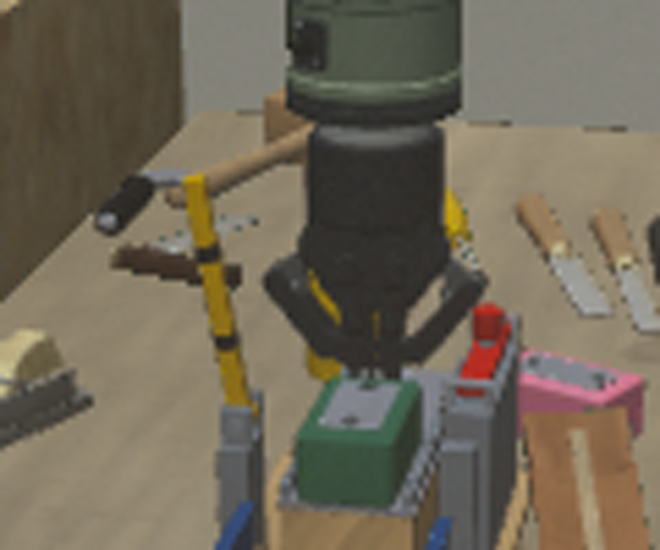

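View pics/top12.png

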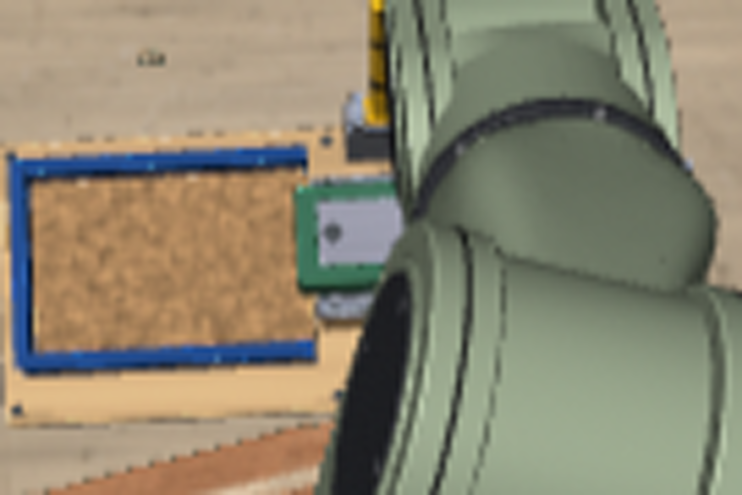

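```bash
python3 - <<'E'
from h import *
im=vision.snapshot("side")[:,:,::-1]; a=im[0:260,160:420]
cv2.imwrite("pics/s13.png",cv2.resize(a,None,fx=2.3,fy=2.3,interpolation=cv2.INTER_CUBIC))
for P in ([.66,-.17,.25],[.66,-.07,.25],[.66,-.07,.30],[.66,-.17,.30],[.57,-.17,.25],[.57,-.17,.35]): print(P,((proj("side",P)-[160,0])*2.3).round())
E
```

```text
[0.66, -0.17, 0.25] [[226. 338.]]
[0.66, -0.07, 0.25] [[205. 359.]]
[0.66, -0.07, 0.3] [[203. 319.]]
[0.66, -0.17, 0.3] [[225. 300.]]
[0.57, -0.17, 0.25] [[294. 341.]]
[0.57, -0.17, 0.35] [[294. 263.]]
```

View pics/s13.png

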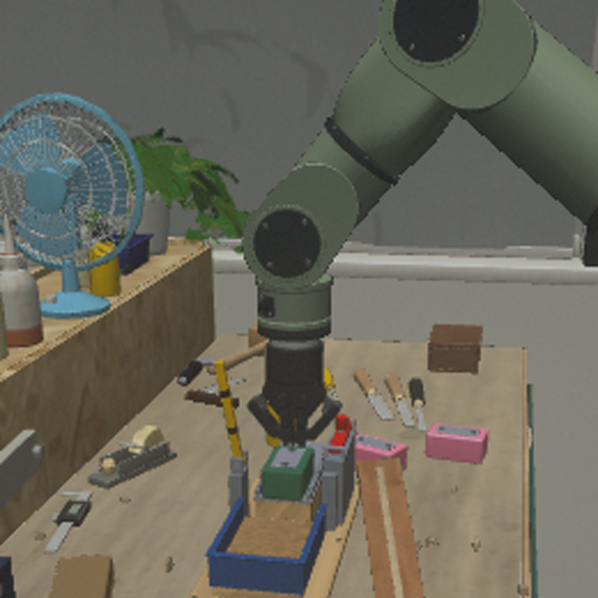

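The wrist is well clear of the upright arm. The weight's front overhangs the edge (top crop x 297, edge about 316). I'll keep pushing slowly through the tipping point.

```bash
python3 -m jog '[[0,0.4,0,0,0],[0,0.8,0,0,0],[0,1.2,0,0,0],[0,1.6,0,0,0],[0,2,0,0,0],[0,2.4,0,0,0],[-0.05,2.8,0,0,0],[-0.05,3.2,0,0,0],[-0.05,3.6,0,0,0],[-0.05,3.9,0,0,0],[-0.05,4.2,0,0,0],[-0.05,4.5,0,0,0]]';python3 - <<'E'
from h import *
n="side"
im=vision.snapshot(n)[:,:,::-1]; a=im[155:255,230:350]
cv2.imwrite(f"pics/{n}14.png",cv2.resize(a,None,fx=6,fy=6,interpolation=cv2.INTER_CUBIC))
E
```

```text
time: 13.7
ee_pos: [0.5708, -0.1298, 0.0755]
eef_rot: [0.707, 0.005, -0.005, -0.707]
force: [0.1, -4.7, 1.5]
opening: 0.0001
```

View pics/side14.png

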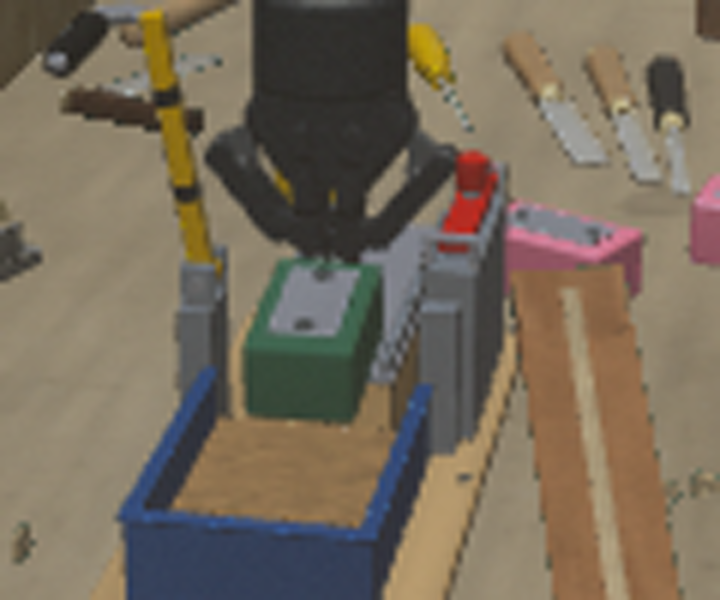

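```bash
python3 -m jog '[[0,0.3,0,0,0],[0,0.6,0,0,0],[0,0.9,0,0,0],[0,1.2,0,0,0],[0,1.4,0,0,0],[0,1.6,0,0,0],[0,1.8,0,0,0],[0,2,0,0,0]]';python3 - <<'E'
from h import *
n="side"
im=vision.snapshot(n)[:,:,::-1]; a=im[155:255,230:350]
cv2.imwrite(f"pics/{n}15.png",cv2.resize(a,None,fx=6,fy=6,interpolation=cv2.INTER_CUBIC))
E
```

```text
time: 14.42
ee_pos: [0.5707, -0.11, 0.0753]
eef_rot: [0.707, 0.005, -0.005, -0.707]
force: [-0.4, -2.1, -0.9]
opening: 0.0002
```

View pics/side15.png

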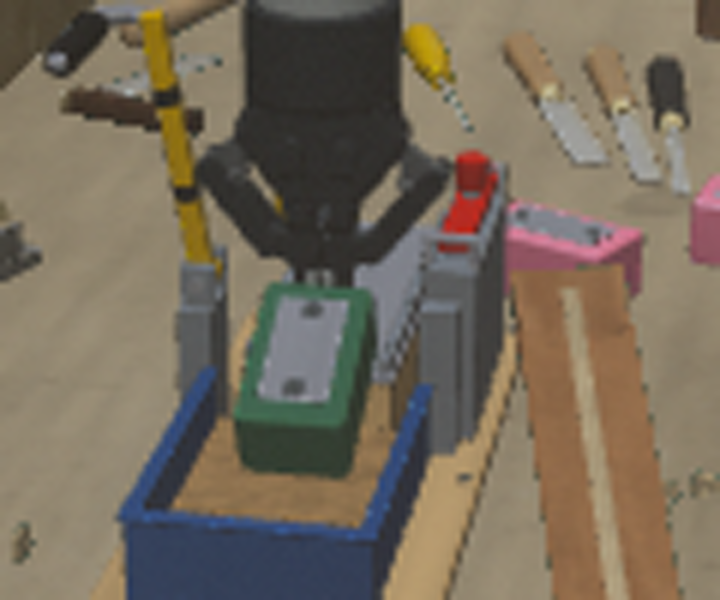

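The weight has tipped and its nose rests on the cork (crop (295,470)). I'll push its tail off the deck.

```bash
python3 -m jog '[[0,0.3,0,0,0],[0,0.6,0,0,0],[0,0.9,0,0,0],[-0.05,1.2,0,0,0],[-0.05,1.5,0,0,0],[-0.05,1.8,0,0,0],[-0.05,2.1,0,0,0],[-0.05,2.4,0,0,0],[-0.05,2.4,0,0,0]]';python3 - <<'E'
from h import *
n="side"
im=vision.snapshot(n)[:,:,::-1]; a=im[155:255,230:350]
cv2.imwrite(f"pics/{n}16.png",cv2.resize(a,None,fx=6,fy=6,interpolation=cv2.INTER_CUBIC))
E
```

```text
time: 15.22
ee_pos: [0.5703, -0.085, 0.0754]
eef_rot: [-0.707, -0.005, 0.005, 0.707]
force: [0.1, 0.8, -0.3]
opening: -0.0002
```

View pics/side16.png

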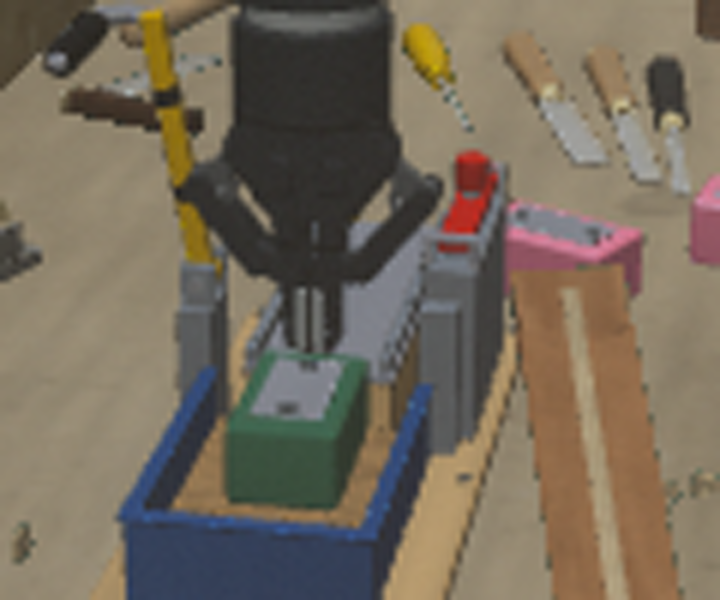

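The weight has dropped flat on the cork. I'll back off, rise and move away for a check.

```bash
python3 -m jog '[[0,-0.5,0,0,0],[0,-1.5,0,0,0],[0,-1.5,4,0,0],[0,-1.5,8,0,0],[0,-1.5,12,0,0],[0,-1.5,16,0,0],[0,-1.5,20,0,0],[-3,-6,22,0,0],[-6,-10,22,0,0],[-9,-14,22,0,0]]'; python3 -m jog '[[-5,-20,0,0,0],[-5,-20,0,0,0],[-5,-20,0,0,0],[-5,-20,0,0,0],[-5,-20,0,0,0],[-5,-20,0,0,0],[-5,-20,0,0,0],[-5,-20,0,0,0]]'; python3 - <<'E'
from h import *
for n in("side","top"):
    im=vision.snapshot(n)[:,:,::-1]; a=im[145:255,230:360] if n=="side" else im[160:255,215:360]
    cv2.imwrite(f"pics/{n}17.png",cv2.resize(a,None,fx=5.4,fy=5.4,interpolation=cv2.INTER_CUBIC))
    cv2.imwrite(f"pics/{n}17f.png",im)
print(arm.get_obs()["ee_pos"])
E
```

```text
time: 16.1
ee_pos: [0.4982, -0.2023, 0.2957]
eef_rot: [0.707, 0.006, -0.005, -0.707]
force: [2.0, -1.9, -0.7]
opening: -0.0
time: 16.77
ee_pos: [0.4489, -0.4006, 0.2944]
eef_rot: [-0.707, -0.005, 0.005, 0.707]
force: [0.8, 1.1, 0.5]
opening: 0.0003
[ 0.44949962 -0.39977508  0.2947114 ]
```

View pics/side17.png

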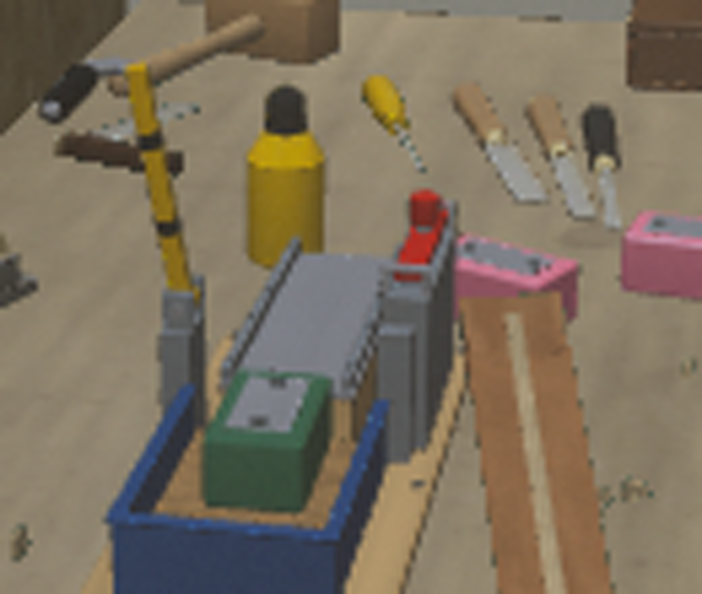

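View pics/top17.png

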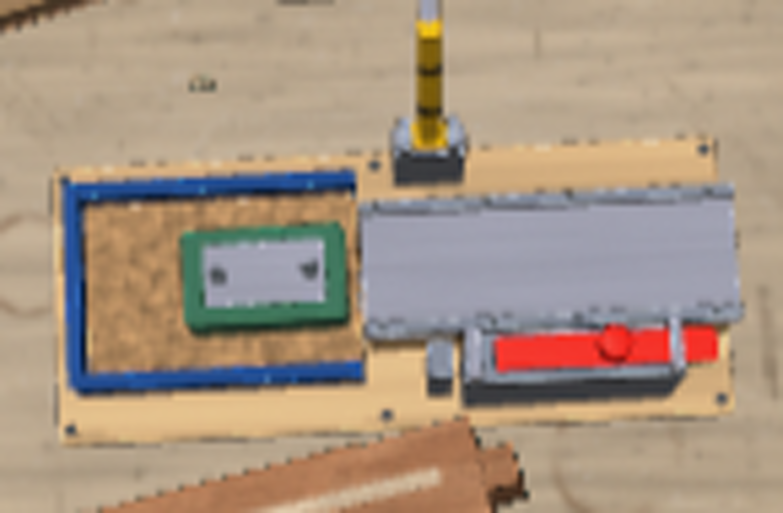

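View pics/top17f.png

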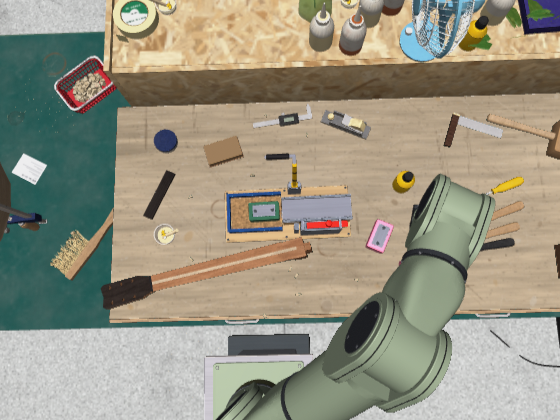

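The checks look good:
- The weight lies flat on the cork, clear of the deck (top crop x 183–346, deck edge 360).
- The guard arm leans back past upright.
- The bar is back, and nothing else has moved.

I'm handing in.

```bash
python3 -c "
from workcell import arm
print(arm.get_obs()['time'],arm.hand_in())"
```

```text
the job is handed in; nothing more can be done
16.8667 None
```

The job is done and handed in at about 17 s of the 62 s allowed. I slid the lock bar back with shut fingers and swung the guard arm up by its grip. I then pushed the weight low on its rear face, over the edge into the tray.

- **Weight:** in the last pictures it lies flat on the cork, a few mm clear of the deck edge.
- **Guard arm:** it stands past upright, about 1.74 rad by my reckoning, and stayed there after I let go.
- **Bystanders:** the ones in view look unmoved. One pink look-alike is hidden behind the arm in the last top view.
- **Lock bar (one disagreement):** it moved only about 32 mm, not the 40 mm of the full slide. It then held against about 60 N, and its tongue is clear of the arm. I took this as the stop, with the bar having started about 8 mm back. I did not confirm that separately.

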